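# Push the blue filter tube home in the bench air manifold

## Task

Take the blue-banded filter tube out of the wooden rack and push it straight down into the blue push-fit collet of the air manifold, past the drag of the seal, until it bottoms. Let go and leave it standing there; the yellow-banded and red-banded tubes stay standing in the rack.

Things in the scene. Friction and masses are not known exactly. Their poses are not given: they have to be found in the camera images.
- tube_blue: The tube to fit. Rigid white tube, 24 mm diameter, 150 mm long, about 80 g, blue cap band over its top 22 mm, thin blue stripe at mid-height. Starts upright in the rack. Origin: centre of its lower end; z up along the tube. Tubes stand in a row, 75 mm apart, in varying order; lower ends 10 mm and tops 160 mm above the bench.
- tube_yellow: Stays in the rack. Rigid white tube, 24 mm diameter, 150 mm long, about 80 g, yellow cap band over its top 22 mm, thin yellow stripe at mid-height. Starts upright in the rack. Origin: centre of its lower end; z up along the tube. The rack: a wooden block 75 x 225 x 45 mm high, three holes 29 mm wide and 35 mm deep along its length.
- tube_red: Stays in the rack. Rigid white tube, 24 mm diameter, 150 mm long, about 80 g, red cap band over its top 22 mm, thin red stripe at mid-height. Starts upright in the rack. Origin: centre of its lower end; z up along the tube.
- collet (a point): Centre of the rim of the fixed upright collet, 78 mm above the bench; z up. Blue funnel, 50 mm wide inside at the rim, narrows over 22 mm to a 28 mm bore. 31 mm below the rim the tube meets a black seal, which takes 8 to 10 N to push, slides down with it and stays down, to a hard stop 58 mm below the rim: home (tube top at 170 mm). Nothing else on the manifold is higher than the rim.
Not all that is in view belongs to the job. What is shaped like the tube_blue but green is not meant. What is shaped like the tube_red but green is not meant.

How it is judged (in metres and radians):
At the end, for the whole second after the job is handed in: The blue tube stands in the blue collet, lower end over 52 mm below the mouth (within 6 mm of the stop), within 10 mm of its axis and 10 degrees of upright, at rest; the yellow and red tubes still stand in the rack, within 10 degrees of upright and 25 mm of their starts (z of tube_blue in the frame of collet below -0.052 m and horizontal distance between tube_blue and collet below 0.01 m and angle between each of tube_blue, tube_yellow, tube_red's own z axis and vertical below 0.175 rad and linear speed of tube_blue below 0.02 m/s and distance of each of tube_yellow, tube_red from where it was at the start of the episode below 0.025 m); the robot touches nothing.
It also fails if it takes over 45 s, if anything falls off the work surface, if the arm or the gripper's body presses on something with over 40 N, if the wrist force passes 120 N, or if a joint passes its speed limit or range.

## Robot

A 6-joint arm with a two-finger parallel gripper is mounted at the origin on the work surface. World frame = base frame: x ahead of the robot, y to its left, z up, the work surface at z = 0. Lengths are in mm, angles in degrees, forces in N, time in s.
With the tool pointing down it reaches from about 350 to 875 mm from the base axis. Payload 15.5 kg.
Tool frame: the origin (TCP) lies midway between the tips of the shut fingers; the grasp point (between the pads) lies manip.grip_depth behind it (manip.grip_depth is the distance from the TCP to the grasp point, in mm); z points along the fingers, y is the direction in which the jaws open and shut (so a half turn about z gives the same grasp; the last joint's range is limited). The gripper opens to 85 mm and grips with 20 to 120 N. Pads are 22 mm wide; open, the fingers measure 114 mm over their backs; the gripper's body (76 mm by 85 mm) begins 54 mm behind the grasp point. The pads swing forward as they close: fully open they stand 13 mm farther back than shut.
Start: joints at [-73.654, 28.281, 77.091, -0, 74.628, -5.472], TCP at [232.291, -580.231, 231.277] pointing down, gripper open.
Joint ranges: [-166.48, 166.48], [-47.26, 123.95], [12.59, 153.08], [-70.14, 250.14], [6.76, 159.57], [-176.63, 176.63]. Speed limits (degrees/s): [108.29, 108.29, 147.25, 172.46, 172.46, 172.46].

## Interface

Orientations are given as [roll, pitch, yaw] about the fixed x, y, z axes, in that order (R = Rz(yaw) Ry(pitch) Rx(roll)).
In Python, from bench import manip gives the robot as it stands.
- The arm moves only by the shell command python3 -m creep 'ROWS' [OPENING] [FORCE]. ROWS is text: rows parted by semicolons, each of 6 numbers parted by spaces: the shift along the world's x, y, z in mm, then the turn, a rotation vector about the world's x, y, z in degrees. A call has 1 to 20 rows; each row shifts and turns the pose as measured when the row begins; what a row does not reach is not made up. A row lasts 1/10 s, in which the tool goes at most 50 mm and 8.59 degrees, less where a joint would pass 70% of its speed; a pose out of reach is approached as far as the arm can. A call is refused whole if a number of a shift passes 50 or a number of a turn 8.59, either way. A call with a gripper value outside its range is refused whole. OPENING is the gripper command: -1 is shut, 1 is fully open, values between are in proportion, set as the call begins (- or left out, the last holds). The fingers move at their own pace and stop on an object; FORCE is the grip in N (left out, the last holds). Time passes only in rows, so rows that do not move let the fingers close. It gives the time, the measured TCP pose, the force and the opening at its end, in the units of the state.
- manip.get_obs(): the state, without advancing time (a new reading comes with each control period).
- manip.grab_frame(name): name is "scene" or "top" or "wrist"; returns the picture (400x640x3 uint8, blue, green, red); there is no depth.
- manip.calibration(name): a dict with "intrinsics" (3x3 intrinsics, pixels), "rvec" (rotation vector, rad) and "tvec" (3), from world to camera coordinates, as OpenCV has them. Camera axes: x right, y down, z forward; pixel columns grow to the right and rows downward; lengths in mm; the calibration is good to about 2 mm. A picture is of the moment at which its call begins: read the wrist's pose just before it. calibration takes no time and is no camera call; for the wrist camera it gives the pose at the moment of the call.
- manip.finish_job(): hands the job in, once; it reports no verdict.
The state is a dict: "t": time; "joint_pos": joint angles; "qvel": joint speeds; "joint_efforts": joint torques, N m; "tool_pos": TCP position; "ee_rot": TCP orientation; "contact_force": force on the tool from outside, world axes, zero at the start; "torque": the same for the moment, N m; "finger_gap": finger opening in mm.
Only numpy, scipy, OpenCV 4.12 (cv2) and the standard library are available. Lean on these libraries where they do the work, as an engineer would, in place of code of your own. Each camera call takes 0.05 s, during which the arm holds its last target. There are 200 camera calls.

## Working session

There is one attempt and no reset: what is moved stays moved. The work goes in short steps, Python scripts to look and compute and a shell command to move; the robot and the scene stay as the last step left them, time stands still between calls to the robot, and variables do not carry over. Pictures are saved under pics/ and viewed, about 8 in all and at most 12, crops included, and the job is handed in when it is done.

```bash
ls; mkdir -p pics; cat > h.py <<'E'
import numpy as np, cv2
from bench import manip
def P(name):
    c=manip.calibration(name); R=cv2.Rodrigues(np.array(c["rvec"],float))[0]
    return np.array(c["intrinsics"],float),R,np.array(c["tvec"],float).ravel()
def at_z(name,uv,z,cal=None):
    K,R,t=cal or P(name)
    d=R.T@np.linalg.solve(K,[uv[0],uv[1],1.]); o=-R.T@t
    return o+d*(z-o[2])/d[2]
def proj(name,X,cal=None):
    K,R,t=cal or P(name); p=K@(R@np.array(X,float)+t); return p[:2]/p[2]
E
python3 - <<'E'
from h import *
print(manip.get_obs(), manip.grip_depth)
for n in("top","scene"):
    f=manip.grab_frame(n); cv2.imwrite(f"pics/{n}0.png",f)
    K,R,t=P(n); print(n,-R.T@t,K[0,0])
E
```

```text
pics
{'t': 0.0, 'joint_pos': array([-7.36534643e+01,  2.83140415e+01,  7.71295503e+01, -1.17250275e-03,
        7.46290209e+01, -5.47335874e+00]), 'qvel': array([-0.08249529,  0.08719426, -0.02437011,  0.05572649,  0.00329604,
        0.07729185]), 'joint_efforts': array([-6.25081630e-04, -8.82171822e+01, -3.83874321e+01, -2.84055004e-04,
        1.00120969e-02,  1.29286337e-05]), 'tool_pos': array([ 232.1777191 , -579.85872927,  230.69510355]), 'ee_rot': array([-1.79927611e+02, -5.80099271e-03,  2.18202023e+01]), 'contact_force': array([ 0.44372059,  0.75693828, -0.75762883]), 'torque': array([ 0.01456005,  0.01163016, -0.01497909]), 'finger_gap': 85.70500464725474} 18.700000000000003
top [392.02253112  17.77123108 919.37423946] 403.4155693989337
scene [953.73359156 158.50596507 861.36627524] 401.72678945537615
```

View pics/top0.png

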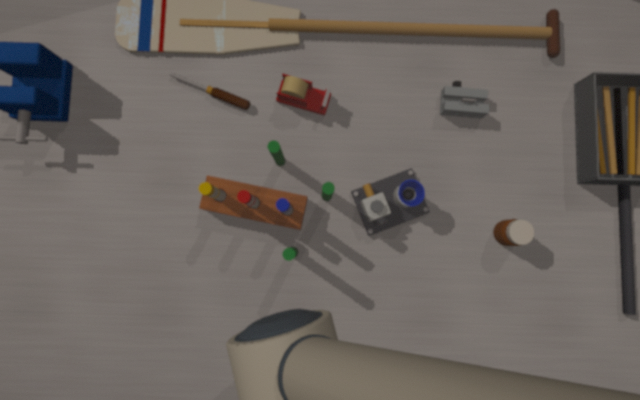

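View pics/scene0.png

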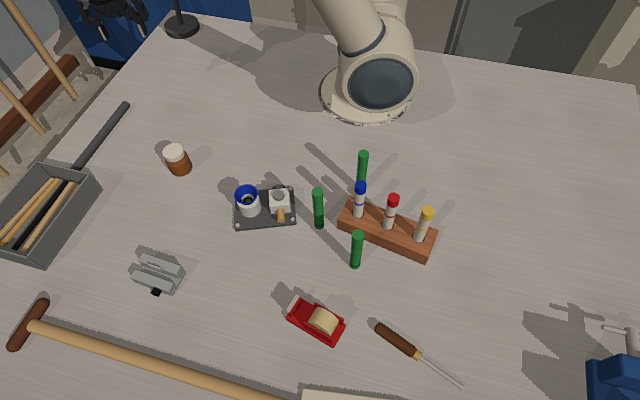

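The top view shows yellow (206,188), red (245,197), blue (284,206) and the collet rim (410,193). Three loose green tubes stand at (274,147), (328,189) and (290,254), close enough to need clearance. I'll enlarge that area and compute positions.

```bash
python3 - <<'E'
from h import *
f=cv2.imread("pics/top0.png")
cv2.imwrite("pics/c1.png",cv2.resize(f[130:270,190:440],None,fx=3.2,fy=3.2,interpolation=cv2.INTER_CUBIC))
for n,uv,z in [("yel",(206,188),160),("red",(245,197),160),("blue",(284,206),160),("col",(410.5,193),78),("g1",(274,147),150),("g2",(328,189),150),("g3",(290,254),150)]:
    print(n,at_z("top",uv,z).round(1))
for n,uv,z in [("blue",(360.5,186),160),("red",(393,198),160),("yel",(428,211),160),("col",(246,196),78),("g2",(318,189),150),("g1",(357,232),150),("g3",(363,153),150)]:
    print("scene",n,at_z("scene",uv,z).round(1))
E
```

```text
yel [485.1 229.  160. ]
red [470.1 154.7 160. ]
blue [455.2  80.4 160. ]
col [ 497.  -177.7   78. ]
g1 [570.2 104.8 150. ]
g2 [491.2  -2.  150. ]
g3 [365.3  66.6 150. ]
scene blue [461.6  86.3 160. ]
scene red [473.4 158.6 160. ]
scene yel [485.7 233.1 160. ]
scene col [ 503.8 -174.8   78. ]
scene g2 [486.7  -1.  150. ]
scene g1 [566.4 104.4 150. ]
scene g3 [363.3  69.6 150. ]
```

View pics/c1.png

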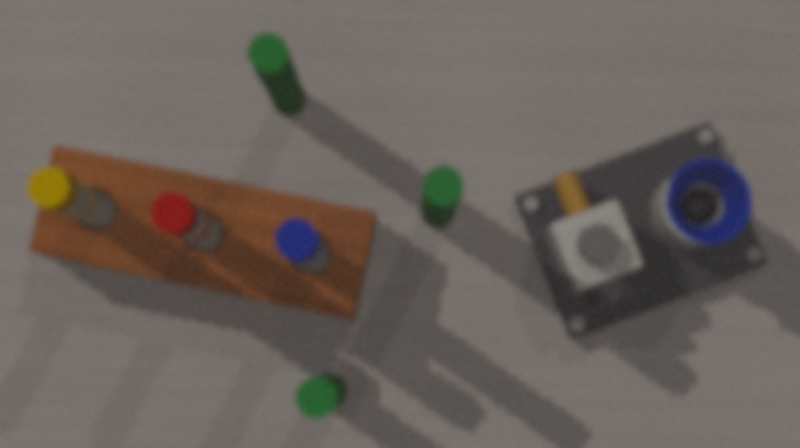

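Blue is near (458,83), the collet near (499,-177), and the row runs along about 78.6°. Spacing comes out at about 75 mm as it should. I'll grasp across the row (yaw about 79°) and move to a point between the rack and the collet for a wrist look.

```bash
python3 -m creep '18 42 8 0 0 4.7;18 42 8 0 0 4.7;18 42 8 0 0 4.7;18 42 8 0 0 4.7;18 42 8 0 0 4.7;18 42 8 0 0 4.7;18 42 8 0 0 4.7;18 42 8 0 0 4.7;18 42 8 0 0 4.7;18 42 8 0 0 4.7;18 42 8 0 0 4.7;18 42 8 0 0 4.7;0 0 0 0 0 0;0 0 0 0 0 0' 1
python3 - <<'E'
from h import *
cal=P("wrist"); f=manip.grab_frame("wrist"); cv2.imwrite("pics/w1.png",f)
K,R,t=cal; print(-R.T@t,K[0,0],R[2])
for X in [(458,83,160),(499,-177,78)]: print(proj("wrist",X,cal))
o=manip.get_obs(); print(o["tool_pos"],o["ee_rot"],o["joint_pos"])
np.savez("w1",K=K,R=R,t=t)
E
```

```text
t: 1.5
tool_pos: [450.0, -53.7, 326.8]
ee_rot: [-179.7, -0.1, 80.5]
contact_force: [-0.0, -0.4, 0.0]
finger_gap: 85.6
[462.78125951  13.82041276 469.09144874] 276.35107147394564 [-0.04829321 -0.26852236 -0.96206211]
[305.35137999  55.19360813]
[364.46293652 247.66808265]
[449.9528182  -54.0152498  326.80110805] [-1.79750440e+02 -1.14758377e-01  8.04626827e+01] [-14.47180955   8.98222543  91.19790731   0.09427561  80.07838703
  -4.95119541]
```

View pics/w1.png

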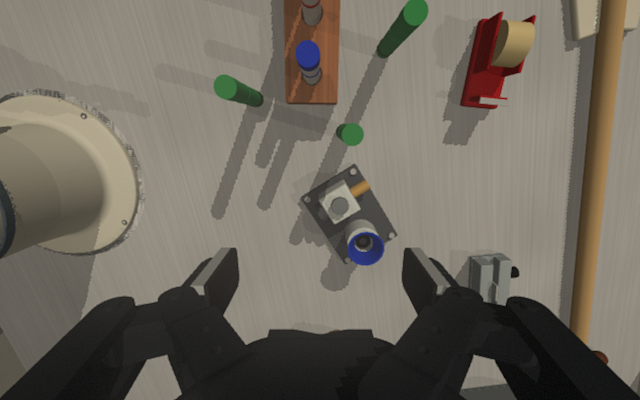

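The wrist view shows the blue cap at about (307,52), the collet rim centre at about (366,247) and green g2 at (350,134). All are within a few pixels of prediction. I'll zoom in on both targets.

```bash
python3 - <<'E'
from h import *
f=cv2.imread("pics/w1.png")
a=cv2.resize(f[25:85,270:345],None,fx=5,fy=5,interpolation=cv2.INTER_CUBIC)
b=cv2.resize(f[215:275,330:405],None,fx=5,fy=5,interpolation=cv2.INTER_CUBIC)
cv2.imwrite("pics/c2.png",np.hstack([a,b]))
h=cv2.cvtColor(f,cv2.COLOR_BGR2HSV); m=cv2.inRange(h,(110,120,60),(130,255,255))
n,l,s,c=cv2.connectedComponentsWithStats(m)
for i in range(1,n):
    if s[i,4]>60: print(s[i],c[i], cv2.fitEllipse(cv2.convexHull(np.argwhere(l==i)[:,::-1].astype(np.int32))))
E
```

```text
[296  40  24  28 520] [307.21538462  53.91153846] ((307.2162780761719, 53.9197883605957), (23.641864776611328, 27.51337242126465), 171.87765502929688)
[348 232  36  33 584] [365.08732877 251.41780822] ((365.44134521484375, 248.288330078125), (32.17392349243164, 36.18318557739258), 74.41468811035156)
```

View pics/c2.png

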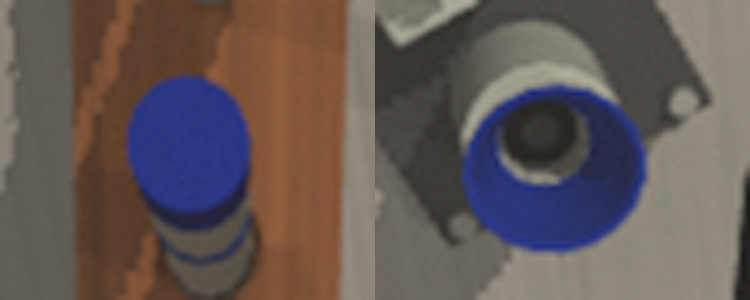

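```bash
python3 - <<'E'
from h import *
d=np.load("w1.npz"); cal=(d["K"],d["R"],d["t"])
for n,uv,z in [("blue",(307.5,52.7),160),("col",(365.5,248.3),78),("g2",(350,130),150)]: print(n,at_z("",uv,z,cal).round(1))
b=at_z("",(307.5,52.7),160,cal); c=at_z("",(365.5,248.3),78,cal)
o=manip.get_obs()["tool_pos"]; print("to blue",b-o,"blue->col",c-b)
E
```

```text
blue [460.5  84.9 160. ]
col [ 500.4 -178.3   78. ]
g2 [493.6   2.9 150. ]
to blue [  10.58573842  138.8908106  -166.80110805] blue->col [  39.91051403 -263.18833862  -82.        ]
```

```bash
python3 -m creep '3 35 -10 0 0 -0.8;3 35 -15 0 0 -0.8;3 35 -20 0 0 0;1 33 -25 0 0 0;0 0 -10 0 0 0;0 0 0 0 0 0;0 0 0 0 0 0' 1
python3 - <<'E'
from h import *
cal=P("wrist"); f=manip.grab_frame("wrist")
o=manip.get_obs(); print(o["tool_pos"],o["ee_rot"])
for X in [(459,84,160),(500,-177.5,78)]:
    p=proj("wrist",X,cal); print(p); cv2.drawMarker(f,tuple(int(round(v)) for v in p),(0,255,255),0,8,1)
cv2.imwrite("pics/w2.png",f)
np.savez("w2",K=cal[0],R=cal[1],t=cal[2])
E
```

```text
t: 2.25
tool_pos: [459.4, 79.5, 243.3]
ee_rot: [-179.7, 0.0, 77.8]
contact_force: [0.7, -1.4, 0.1]
finger_gap: 85.5
[459.54490095  79.3308342  243.50905732] [-1.79740471e+02  1.78962929e-02  7.77431517e+01]
[317.57737395 203.33325485]
[387.85119623 359.23204501]
```

View pics/w2.png

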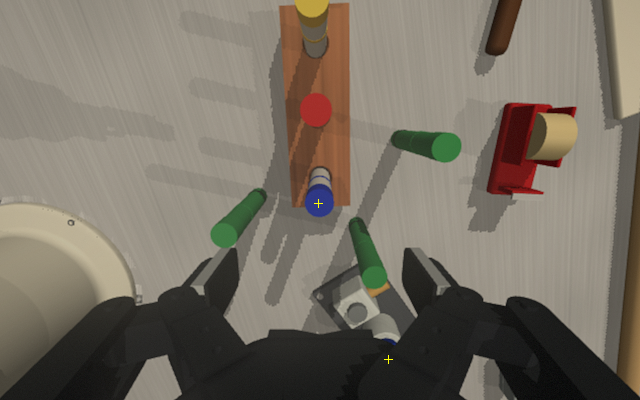

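The predicted mark is within 2 px (about 2 mm) of the blue cap at (320,202), and the greens are clear of the finger paths. I'll descend and grip.

```bash
python3 -m creep '0.5 2.5 -20 0 0 0;0.5 2.5 -25 0 0 0;0 0 -25 0 0 0;0 0 -25 0 0 0;0 0 -25 0 0 0;0 0 -12 0 0 0;0 0 -3 0 0 0;0 0 0 0 0 0' 1
python3 -m creep '0 0 0 0 0 0;0 0 0 0 0 0;0 0 0 0 0 0;0 0 0 0 0 0;0 0 0 0 0 0;0 0 0 0 0 0;0 0 0 0 0 0;0 0 0 0 0 0' -1 60
```

```text
t: 3.1
tool_pos: [467.1, 75.5, 111.3]
ee_rot: [179.4, -0.1, 77.0]
contact_force: [-0.4, -0.4, 0.4]
finger_gap: 85.6
t: 3.9
tool_pos: [462.3, 75.5, 113.9]
ee_rot: [179.8, -0.1, 76.9]
contact_force: [-1.1, 0.5, -0.7]
finger_gap: 22.9
```

The arm drifted to y=75.5 instead of 84.5, so the tube sits near a pad edge. I'll open, correct y and regrip.

```bash
python3 -m creep '0 0 0 0 0 0;0 0 0 0 0 0;0 0 0 0 0 0;0 0 0 0 0 0' 0.2
python3 -m creep '-1 4 -2 0 0 0.6;-1 4 -2 0 0 0.6;0 0 0 0 0 0;0 0 0 0 0 0'
python3 - <<'E'
from h import *
cal=P("wrist"); f=manip.grab_frame("wrist")
o=manip.get_obs(); print(o["tool_pos"],o["ee_rot"])
p=proj("wrist",(460.5,84.5,160),cal); print(p); 
cv2.imwrite("pics/w3.png",f)
E
```

```text
t: 4.3
tool_pos: [463.3, 75.7, 114.4]
ee_rot: [179.7, -0.1, 76.9]
contact_force: [0.4, 0.8, -0.4]
finger_gap: 51.2
t: 4.7
tool_pos: [461.5, 84.5, 110.1]
ee_rot: [179.7, -0.1, 78.3]
contact_force: [0.2, -0.6, 0.6]
finger_gap: 51.2
[461.48784357  84.47824103 110.13505743] [ 1.79671987e+02 -1.35967771e-01  7.82548469e+01]
[315.55288254 308.43448899]
```

View pics/w3.png

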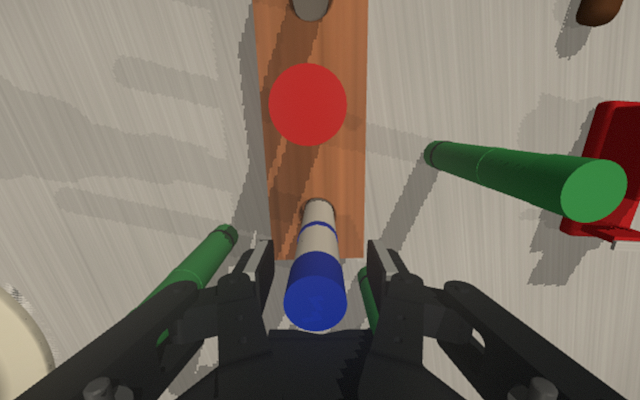

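The cap at (316,300) sits between the pads, about 2–3 mm toward +y of prediction. A small correction, then grip.

```bash
python3 -m creep '0 2 -2 0 0 0;0 0 0 0 0 0;0 0 0 0 0 0' 
python3 -m creep '0 0 0 0 0 0;0 0 0 0 0 0;0 0 0 0 0 0;0 0 0 0 0 0;0 0 0 0 0 0;0 0 0 0 0 0' -1 60
python3 -m creep '0 0 5 0 0 0;0 0 15 0 0 0;0 0 15 0 0 0;0 0 15 0 0 0;0 0 0 0 0 0;0 0 0 0 0 0'
```

```text
t: 5.05
tool_pos: [461.6, 86.6, 108.0]
ee_rot: [179.7, -0.1, 78.2]
contact_force: [0.4, -0.0, -0.5]
finger_gap: 51.2
t: 5.65
tool_pos: [461.4, 86.5, 108.2]
ee_rot: [179.7, -0.1, 78.2]
contact_force: [0.5, -0.2, 0.1]
finger_gap: 22.6
t: 6.25
tool_pos: [461.0, 86.3, 160.4]
ee_rot: [179.7, -0.1, 78.2]
contact_force: [-0.9, -0.4, -1.3]
finger_gap: 22.4
```

```bash
python3 -m creep '0 0 25 0 0 0;0 0 25 0 0 0;0 0 25 0 0 0;0 0 25 0 0 0;0 0 15 0 0 0;0 0 0 0 0 0;5 -30 0 0 0 0;5 -30 0 0 0 0;5 -30 0 0 0 0;5 -30 0 0 0 0;5 -30 0 0 0 0;5 -30 0 0 0 0;5 -30 0 0 0 0;4 -30 0 0 0 0;0 -23 0 0 0 0;0 0 0 0 0 0;0 0 0 0 0 0'
```

```text
t: 7.95
tool_pos: [493.1, -186.0, 256.7]
ee_rot: [-178.8, -0.2, 78.3]
contact_force: [-0.3, 0.9, -1.4]
finger_gap: 22.9
```

```bash
python3 -m creep '3.5 4 -20 -0.2 -1.2 0;3.5 4 -20 0 0 0;0 0 0 0 0 0;0 0 0 0 0 0'
python3 - <<'E'
from h import *
o=manip.get_obs(); print(o["tool_pos"],o["ee_rot"])
ims=[]
for n in("wrist","scene","top"):
    cal=P(n); f=manip.grab_frame(n)
    p=proj(n,(500,-177.5,78),cal); lo=proj(n,(o["tool_pos"][0],o["tool_pos"][1],o["tool_pos"][2]-98),cal); print(n,p.round(1),lo.round(1))
    if n=="wrist": ims.append(f[150:400,170:470])
    else:
        x,y=p.astype(int); ims.append(cv2.resize(f[y-70:y+55,x-75:x+75],(300,250),interpolation=cv2.INTER_CUBIC)); print(x-75,y-70)
cv2.imwrite("pics/w4.png",cv2.resize(np.hstack(ims[:2]),(800,333)))
cv2.imwrite("pics/w4top.png",ims[2])
E
```

```text
t: 8.35
tool_pos: [499.2, -174.6, 213.5]
ee_rot: [-179.8, -0.3, 78.4]
contact_force: [0.0, -0.2, -0.8]
finger_gap: 22.5
[ 499.22553968 -174.60499594  213.47027388] [-179.82827101   -0.28442288   78.40862085]
wrist [320.6 196.6] [319.1 204. ]
scene [245.5 194.5] [243.9 185.3]
170 124
top [410.4 191.6] [413.3 189.7]
335 121
```

View pics/w4.png

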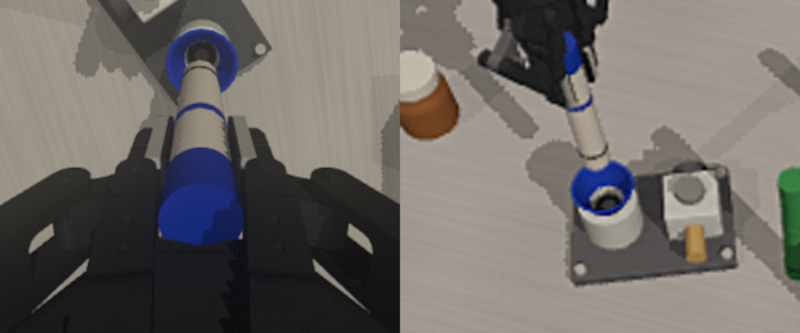

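The wrist and scene views agree: the tube's lower end is where predicted, and the rim centre is within 2–3 mm of the tube axis (rim at scene (246,195)). I'll lower it into the funnel, watching the force.

```bash
python3 -m creep '1 -1 -15 0 0 0;0.5 0 -15 0 0 0;0 0 -10 0 0 0;0 0 0 0 0 0;0 0 0 0 0 0'
python3 -m creep '0 0 -6 0 0 0;0 0 -5 0 0 0;0 0 0 0 0 0;0 0 0 0 0 0'
```

```text
t: 9.0
tool_pos: [502.9, -177.3, 176.7]
ee_rot: [179.7, -0.2, 78.4]
contact_force: [-0.3, -0.3, -0.5]
finger_gap: 22.4
t: 9.4
tool_pos: [503.6, -177.7, 166.2]
ee_rot: [179.6, -0.1, 78.4]
contact_force: [-0.3, 0.4, -0.8]
finger_gap: 22.9
```

```bash
python3 -m creep '-2.5 2 -3 0 0 0;0 0 0 0 0 0;0 0 -4 0 0 0;0 0 0 0 0 0;0 0 0 0 0 0'
python3 -m creep '0 0 -4 0 0 0;0 0 -3 0 0 0;0 0 0 0 0 0;0 0 0 0 0 0'
```

```text
t: 9.9
tool_pos: [500.9, -175.5, 158.9]
ee_rot: [179.6, -0.1, 78.4]
contact_force: [-0.3, -0.0, -0.6]
finger_gap: 22.9
t: 10.3
tool_pos: [501.0, -175.6, 151.2]
ee_rot: [179.6, -0.1, 78.4]
contact_force: [0.2, -1.2, -0.0]
finger_gap: 22.4
```

It has entered the bore (lower end about 53 mm) with no contact force. Next I'll push onto the seal.

```bash
python3 -m creep '0 0 -4 0 0 0;0 0 -4 0 0 0;0 0 -4 0 0 0;0 0 0 0 0 0'
python3 -m creep '0 0 -5 0 0 0;0 0 -5 0 0 0;0 0 0 0 0 0'
```

```text
t: 10.7
tool_pos: [501.2, -175.8, 138.9]
ee_rot: [179.5, -0.1, 78.4]
contact_force: [-0.6, 0.1, -1.0]
finger_gap: 22.8
t: 11.0
tool_pos: [501.3, -175.9, 128.8]
ee_rot: [179.5, -0.1, 78.4]
contact_force: [0.3, -0.4, -1.3]
finger_gap: 22.8
```

There's no seal drag where 8–10 N was expected. I need to look before going on.

```bash
python3 - <<'E'
from h import *
o=manip.get_obs(); print(o["contact_force"],o["torque"],o["tool_pos"])
cal=P("wrist"); w=manip.grab_frame("wrist"); s=manip.grab_frame("scene")
T=o["tool_pos"]
print("top pred wrist",proj("wrist",(T[0],T[1],T[2]+51.8),cal))
a=cv2.resize(w[150:400,170:470],(400,333)); b=cv2.resize(s[124:224,185:305],(400,333),interpolation=cv2.INTER_CUBIC)
cv2.imwrite("pics/w5.png",np.hstack([a,b]))
E
```

```text
[ 0.25149621 -0.3924686  -1.2722362 ] [0.02334805 0.07852304 0.02451774] [ 501.27362807 -175.92718715  128.84914438]
top pred wrist [318.56309757 311.24228339]
```

View pics/w5.png

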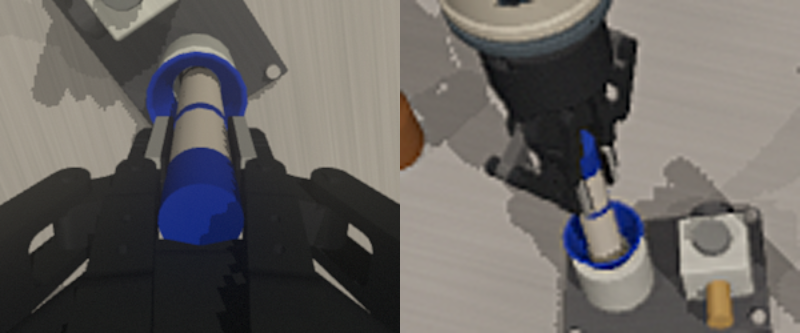

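The tube sits in the bore and hasn't shifted in the grip (the cap is at the same wrist pixels). The force may just relax when the arm stops, so I'll end the next push on a moving row.

```bash
python3 -m creep '0 0 -4 0 0 0;0 0 -3 0 0 0'
```

```text
t: 11.3
tool_pos: [501.5, -176.2, 122.5]
ee_rot: [179.4, -0.0, 78.4]
contact_force: [-2.8, 0.2, 9.5]
finger_gap: 22.3
```

There is 9.5 N of seal drag. I'll continue to the stop.

```bash
python3 -m creep '0 0 -3 0 0 0;0 0 -2 0 0 0'; python3 -m creep '0 0 -2 0 0 0'; python3 -m creep '0 0 -2 0 0 0'
```

```text
t: 11.5
tool_pos: [501.6, -176.3, 117.9]
ee_rot: [179.4, -0.0, 78.4]
contact_force: [-4.4, 1.0, 34.2]
finger_gap: 22.2
t: 11.6
tool_pos: [502.2, -176.7, 117.6]
ee_rot: [179.3, 0.0, 78.4]
contact_force: [-13.6, 3.7, 69.3]
finger_gap: 23.0
t: 11.7
tool_pos: [502.3, -176.9, 117.6]
ee_rot: [179.2, 0.1, 78.4]
contact_force: [-15.9, 4.8, 57.4]
finger_gap: 22.4
```

It bottomed at TCP z 117.6 (predicted 118). I'll relax, release and retreat.

```bash
python3 -m creep '0 0 0 0 0 0;0 0 0 0 0 0;0 0 0 0 0 0'; python3 -m creep '0 0 0 0 0 0;0 0 0 0 0 0;0 0 0 0 0 0;0 0 0 0 0 0;0 0 0 0 0 0;0 0 0 0 0 0' 0.8; python3 -m creep '0 0 10 0 0 0;0 0 20 0 0 0;0 0 25 0 0 0;0 0 25 0 0 0;0 0 25 0 0 0;0 0 25 0 0 0;0 -30 0 0 0 0;0 -30 0 0 0 0;0 -30 0 0 0 0;0 0 0 0 0 0;0 0 0 0 0 0'
python3 - <<'E'
from h import *
s=manip.grab_frame("scene"); t=manip.grab_frame("top")
print("top of tube pred", proj("scene",(501,-176,170)),proj("top",(501,-176,170)))
cv2.imwrite("pics/w6.png",np.hstack([cv2.resize(s[130:280,190:450],(416,240),interpolation=cv2.INTER_CUBIC),cv2.resize(t[130:270,190:440],(384,240),interpolation=cv2.INTER_CUBIC)]))
E
```

```text
t: 12.0
tool_pos: [501.0, -176.3, 118.2]
ee_rot: [179.3, 0.0, 78.4]
contact_force: [0.0, -0.6, -0.8]
finger_gap: 22.7
t: 12.6
tool_pos: [502.1, -176.7, 117.8]
ee_rot: [179.2, 0.1, 78.4]
contact_force: [0.3, 0.2, 0.5]
finger_gap: 77.3
t: 13.7
tool_pos: [501.0, -268.8, 261.8]
ee_rot: [178.9, 0.2, 78.5]
contact_force: [0.6, -0.1, -0.6]
finger_gap: 76.4
top of tube pred [238.3821955  171.25254094] [421.02778702 185.13469516]
```

View pics/w6.png

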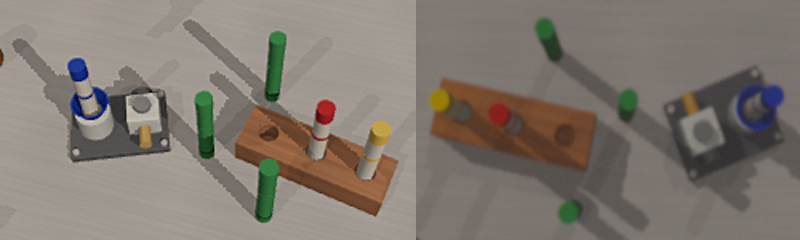

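The blue tube stands in the collet, with its cap top at scene (237.5,170) against (238.4,171.3) predicted for a fully seated tube. Red, yellow and the greens are still standing. I'll hand it in.

```bash
python3 -c "
from bench import manip
print(manip.finish_job())"
```

```text
the job is handed in; nothing more can be done
None
```

The blue-banded tube is in the blue collet, pushed down to the stop and left standing there. The job was handed in at about 14 s of the 45 s allowed, and no verdict came back.

- **Grip:** My first grip was about 9 mm off along the row because the arm drifts while it moves. I opened, re-centred and gripped again before lifting.
- **Insertion:** The tube was carried over the green tubes and lowered into the bore. The seal dragged at about 9.5 N, and the tube stopped hard at tool height 117.6 mm, against about 118 mm expected.
- **Last checks:** In the scene picture the cap top is within about 2 px of where a fully seated upright tube should be. The yellow and red tubes stand in the rack, the green tubes are upright, and the gripper is clear, reading no contact force.
- **What disagreed:**
  - Two readings taken with the arm stopped on the way down showed almost no force where I expected seal drag. The drag showed once I read it during motion.
  - The last two pushes onto the stop peaked at about 70 N at the wrist, under the 120 N limit. That force went through the held tube rather than the arm or gripper body.

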